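# Load a tape roll into the bench dispenser

### The job

Take the tape roll with the axle through it off its wooden chock and load it in the bench tape dispenser: lower the two axle ends into the two open slots, push them past the spring catches, and with the catches shut over the axle bed both ends evenly on the slot floors with a steady push of about 20 N, held for half a second and never over 40 N. Then let go; leave the other things on the bench where they are.

Things in the scene. Friction and masses are not known exactly. Their poses are not given: they have to be found in the camera images.
- roll_center (a point): centre of the tape roll, on the axle line. The roll is a tan cylinder 60 mm in diameter, 48 mm wide, 0.15 to 0.27 kg; grey hub 24 mm in diameter, 66 mm long; steel axle fixed in it. y runs along the level axle; either way round is right. It starts on the chock, centre 37 mm above the bench. Grip it across the 60 mm diameter, fingers square to the axle
- axle_a (a point): point on the axle 51 mm from roll_center along +y, where a catch shuts over it. The axle is 12 mm in diameter, 128 mm long over its round ends, 31 mm of it free beyond the hub at each end
- axle_b (a point): point on the axle 51 mm from roll_center along -y
- roll: the same roll as one body, origin and axes as roll_center
- chock: fixed plywood plate 80 (x) x 90 (y) x 6 mm with two round rails along y, 36 mm apart, tops 12 mm above the bench, that carry the roll; origin at the centre of its underside
- dispenser: fixed bench tape dispenser: grey foot 200 (x) x 130 (y) x 16 mm, toothed cutter up to 52 mm high at x = -90 mm, idler roller up to 48 mm high at x = 82 mm, and a yoke of two upright steel cheeks (60 mm wide in x, 6 mm thick, 76 mm clear between them) with a slot each. Origin at the centre of the foot's underside; z up, y along the axle line of a seated roll
- slot_a (a point): lowest place where the slot floor of the cheek at +y can be: 41 mm from the dispenser's middle, 75 mm above the bench. The yoke's height was set by hand and is NOT measured: both slot floors lie, level with each other, 0 to 24 mm above this point, and stay there under load. A seated axle line is 6 mm above the floor, so 81 to 105 mm above the bench
- slot_b (a point): the same for the cheek at -y. Both slots open at the top, 14 mm wide in x, 42 mm deep, the mouth flared to 29 mm over the top 12 mm, so cheek tops are 117 to 141 mm above the bench. The slots and catches bear 40 N in all, no more
- catch_a (a joint): angle (rad) of the spring catch outside the cheek at +y: a dark steel finger, hinged 18 mm behind the slot (+x) and 30 mm above its floor, slanting down across it. 0 = shut; goes to about 0.75 as an axle end is pushed down past it (against 4 to 6 N) and springs back to 0 when that end is 1 to 4 mm from the floor. An axle lying on top of the shut catch is 27 mm too high
- catch_b (a joint): the same for the cheek at -y. Neither catch can be pushed up; a seated axle does not touch them
- carton: closed brown cardboard box 90 x 140 x 90 mm, bystander; origin at the centre of its underside
- small_carton: closed brown cardboard box 60 x 60 x 50 mm, bystander; origin at the centre of its underside
- spare_roll: bare ring of tape without an axle, 90 mm across, 48 mm high, lying flat, bystander; origin at the centre of its underside
- bead_jar: lidded jar 60 mm across, 80 mm high, bystander; origin at the centre of its underside
- knife: closed utility knife 130 x 24 x 20 mm lying flat, bystander; origin at the centre of its underside
- bowl: brown bowl 110 mm across, 45 mm high, bystander; origin at the centre of its underside
Not all that is in view belongs to the job. What is shaped like the dispenser but blue is not meant.

How it is judged:
By the outcome, as a careful person would: the job done as asked, in the order asked, and still so for the second after the job is handed in, with the robot touching nothing.
It also fails if it takes over 45 s, if anything falls off the work surface, if the arm or the gripper's body presses on something with over 40 N, if the wrist force passes 120 N, or if a joint passes its speed limit or range.

### The arm

A 7-joint arm with a two-finger parallel gripper is mounted at the origin on the work surface. World frame = base frame: x ahead of the robot, y to its left, z up, the work surface at z = 0. Lengths are in mm, angles in rad, forces in N, time in s.
With the tool pointing down it reaches from about 400 to 925 mm from the base axis. Payload 5.6 kg.
Tool frame: the origin (TCP) lies where the fingers leave the gripper's body, on its centre line; the fingertips stand 73 mm ahead of it and the grasp point (between the pads) lies 54 mm ahead of it; x points along the fingers, z is the direction in which the jaws open and shut, and the axes are right-handed (so a half turn about x gives the same grasp; the last joint's range is limited). The gripper opens to 85 mm and grips with 20 to 120 N. Pads are 22 mm wide; open, the fingers measure 114 mm over their backs; the gripper's body (76 mm by 85 mm) begins 54 mm behind the grasp point. The pads swing forward as they close: fully open they stand 13 mm farther back than shut.
Start: joints at [1.292, 0.468, -0.012, 1.603, 0.006, 1.071, -0.056], TCP at [151.813, -632.027, 303.89] pointing down, gripper open.
Joint ranges: [-2.53, 2.53], [-0.31, 2.02], [-1.57, 1.55], [0.28, 2.44], [-1.29, 4.43], [0.15, 1.84], [-2.92, 2.92]. Speed limits (rad/s): [2.57, 2.57, 3.14, 3.14, 3.14, 3.14, 3.14].

### API

Orientations are given as a unit quaternion [x, y, z, w].
In Python, from cell import telemetry, viewer, job gives the robot as it stands. The module is installed in compiled form; this text tells all that it offers.
- The arm moves only by the tool send_rows, never from a script. Its argument "moves" is one flat list of numbers, 5 for each row, row after row: the shift along the world's x, y, z in mm, then the turn about the world's z in rad, then the opening in per cent of the stroke, from 0 (shut) to 100 (fully open). In form: [tx, ty, tz, spin, fingers, tx, ty, tz, spin, fingers, ...]. A call has exactly 8 rows; each row is the pose to reach, as a shift and turn from the pose commanded when the call began; what a row does not reach only later rows make up. A row lasts 1/10 s, in which the tool goes at most 50 mm and 8.59 degrees, less where a joint would pass 70% of its speed; a pose out of reach is approached as far as the arm can. A call with a gripper value outside its range is refused whole. The fingers move at their own pace and stop on an object; "grip_force" is the grip in N (left out, the last holds). Time passes only in rows, so rows that repeat a pose let the fingers close, or fill a call up. It gives the time, the measured TCP pose, the force and the opening at its end, in the units of the state.
- telemetry.get_state(): the state, without advancing time (a new reading comes with each control period).
- viewer.capture(name): name is "side" or "top"; returns the picture (420x560x3 uint8, red, green, blue); there is no depth.
- viewer.calibration(name): a dict with "fx", "fy", "cx", "cy" (pixels), "k1" (the pictures are not rectified: a ray, as slopes to the right and down, at radius r is drawn at 1 + k1 r^2 times it, then the intrinsics apply), "extrinsics" (4x4, takes a point from world to camera coordinates). Camera axes: x right, y down, z forward; pixel columns grow to the right and rows downward; lengths in mm; the calibration is good to about 2 mm. A picture is of the moment at which its call begins. calibration takes no time and is no camera call.
- job.sign_off(): hands the job in, once; it reports no verdict.
The state is a dict: "clock": time; "joint_positions": joint angles; "joint_velocities": joint speeds; "joint_torque": joint torques, N m; "position": TCP position; "tcp_rot": TCP orientation; "force": force on the tool from outside, world axes, zero at the start; "ft_torque": the same for the moment, N m; "width": opening from 0.0 (shut) to 1.0 (fully open).
Only numpy, scipy, OpenCV 4.12 (cv2) and the standard library are available. Lean on these libraries where they do the work, as an engineer would, in place of code of your own. Each camera call takes 0.05 s, during which the arm holds its last target.

## Working session

There is one attempt and no reset: what is moved stays moved. The work goes in short steps, Python scripts to look and compute and a tool call to move; the robot and the scene stay as the last step left them, time stands still between calls to the robot, and variables do not carry over. Pictures are saved under pics/ and viewed, and the job is handed in when it is done.

Besides the shell and the picture viewer there is one more tool, called after "Request:" as name(argument=value, ...) on one line, values as JSON. send_rows: Moves the arm, as the interface text tells. Its arguments: {"type":"object","properties":{"moves":{"type":"array"},"grip_force":{"type":"number"}},"required":["moves"]}

```bash
mkdir -p pics; python3 - <<'E'
from cell import telemetry, viewer, job
import cv2
for n in("side","top"):
    im=viewer.capture(n); cv2.imwrite(f"pics/{n}0.png",im[:,:,::-1])
    print(n,viewer.calibration(n))
print(telemetry.get_state())
E
```

```text
side {'fx': 484.5134728293083, 'fy': 484.5134728293083, 'cx': 276.0912908005798, 'cy': 209.0127344974844, 'k1': -0.023899464752089466, 'extrinsics': array([[ 9.86407724e-01, -1.64190885e-01, -6.41530095e-03,
        -5.31482993e+02],
       [-1.29125164e-01, -7.50415994e-01, -6.48230304e-01,
         4.21818137e+01],
       [ 1.01619363e-01,  6.40247756e-01, -7.61417308e-01,
         1.82724424e+03],
       [ 0.00000000e+00,  0.00000000e+00,  0.00000000e+00,
         1.00000000e+00]])}
top {'fx': 507.81534719920694, 'fy': 507.81534719920694, 'cx': 274.4146481115054, 'cy': 200.01055344598674, 'k1': -0.0038067061049003774, 'extrinsics': array([[-1.22646819e-02, -9.99909812e-01,  5.47222058e-03,
        -1.11478837e+02],
       [-9.90207376e-01,  1.13842041e-02, -1.39139328e-01,
         5.05002673e+02],
       [ 1.39064482e-01, -7.12513278e-03, -9.90257695e-01,
         1.40489149e+03],
       [ 0.00000000e+00,  0.00000000e+00,  0.00000000e+00,
         1.00000000e+00]])}
{'clock': 0.1, 'joint_positions': array([ 1.2919933 ,  0.46829816, -0.01159002,  1.60352584,  0.00599678,
        1.07143966, -0.05625215]), 'joint_velocities': array([-0.00167008, -0.00156898,  0.00121763, -0.00340413, -0.00118447,
       -0.0012772 , -0.00041352]), 'joint_torque': array([ 5.26054901e-04, -5.33515370e+01,  2.13186548e-02, -2.51964873e+01,
        1.14480549e-02,  4.29583102e-03,  2.20907913e-05]), 'position': array([ 151.70100194, -631.64614726,  303.02998547]), 'tcp_rot': array([ 0.43804641,  0.55581604, -0.43739885,  0.55485684]), 'force': array([0.24867563, 0.29897533, 0.77256598]), 'ft_torque': array([0.00544459, 0.03191142, 0.03221061]), 'width': 0.9987901470397195}
```

View pics/side0.png

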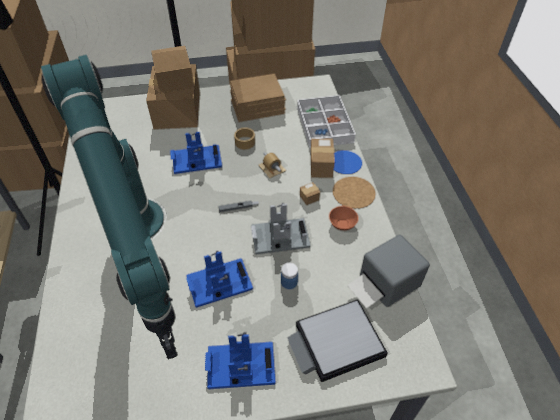

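View pics/top0.png

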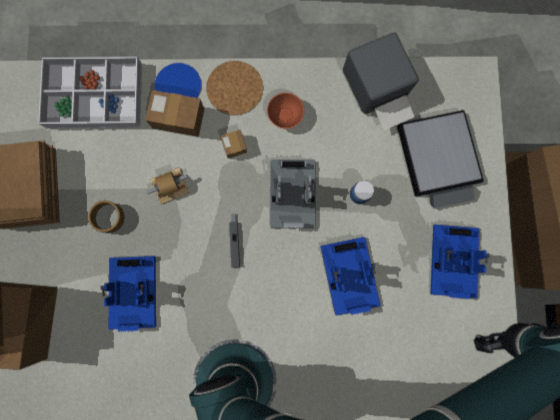

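Roll candidates in the top view are the tan roll with an axle on a chock at (168,184), and the bare ring at (105,216), which is the spare roll. Dispenser candidates are the grey one at (295,192), and blue ones at (132,292), (350,275) and (456,260). I choose the roll at (168,184) and the grey dispenser, and check both in crops.

```bash
python3 - <<'E'
import cv2,numpy as np
s=cv2.imread("pics/side0.png");t=cv2.imread("pics/top0.png")
def c(im,x,y,w,h,n,k): cv2.imwrite(n,cv2.resize(im[y:y+h,x:x+w],None,fx=k,fy=k,interpolation=cv2.INTER_CUBIC))
a=cv2.resize(t[160:210,140:200],None,fx=6.6,fy=6.6,interpolation=2)
b=cv2.resize(s[142:182,246:306],None,fx=6.6,fy=6.6,interpolation=2)
h=max(a.shape[0],b.shape[0]);f=lambda q:cv2.copyMakeBorder(q,0,h-q.shape[0],0,0,0)
cv2.imwrite("pics/roll.png",np.hstack([f(a),f(b)]))
c(t,260,150,75,90,"pics/dt.png",6.6);c(s,240,190,80,70,"pics/ds.png",8)
E
```

```text
(no output)
```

View pics/roll.png

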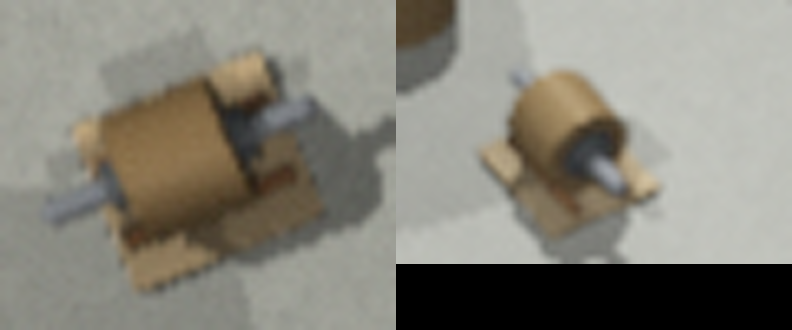

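View pics/dt.png

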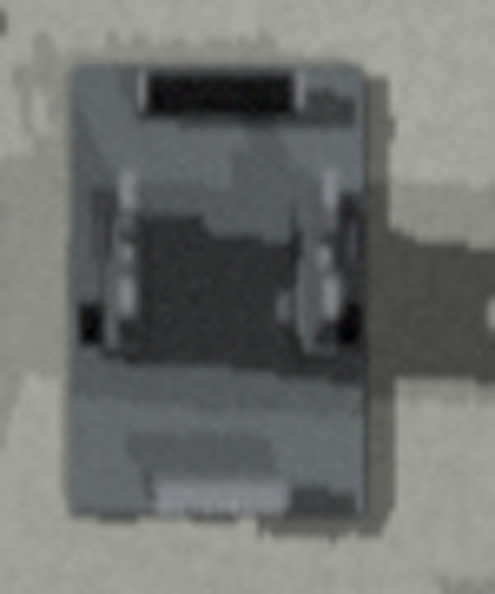

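View pics/ds.png

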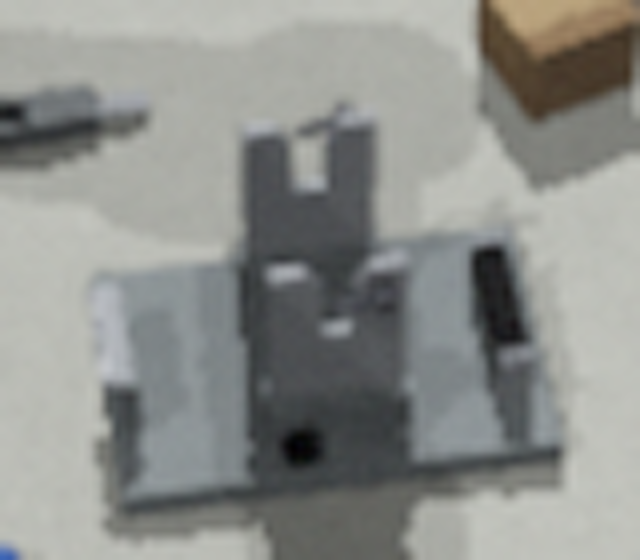

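```bash
cat > h.py <<'E'
import numpy as np, json
from cell import viewer
from scipy.optimize import least_squares
C={n:viewer.calibration(n) for n in("side","top")}
def proj(n,P):
    c=C[n];P=np.atleast_2d(P);q=P@c["extrinsics"][:3,:3].T+c["extrinsics"][:3,3]
    s=q[:,:2]/q[:,2:];r2=(s**2).sum(1,keepdims=True);s=s*(1+c["k1"]*r2)
    return s*[c["fx"],c["fy"]]+[c["cx"],c["cy"]]
def body(x,y,yaw,P):
    c,s=np.cos(yaw),np.sin(yaw);P=np.array(P,float)
    return P@np.array([[c,-s,0],[s,c,0],[0,0,1]]).T+[x,y,0]
def px(p,off,k): return np.array(off)+(np.array(p)+.5)/k-.5
def tcp2(state):pass
E
cat > fit.py <<'E'
from h import *
# roll
T=px([(47,211),(312,108)],(140,160),6.6)
S=px([(229+4,187),(113,73)],(246,142),6.6)
def rp(v,n): 
    return proj(n,body(v[0],v[1],v[2],[(0,64,37),(0,-64,37)]))
for name,use in(("both","ts"),("top","t"),("side","s")):
    f=lambda v:np.r_[(rp(v,"top")-T).ravel() if 't' in use else [], (rp(v,"side")-S).ravel() if 's' in use else []]
    r=least_squares(f,[600,150,0.3]);print("roll",name,r.x,np.round(r.fun,1))
kt=lambda p:px(p,(260,150),6.6); ks=lambda p:px(p,(240,190),8)
TP=[((100,65,16),(72,65)),((100,-65,16),(362,65)),((-100,65,16),(70,512)),((-100,-65,16),(362,515))]
TH=[((22,41),(128,187)),((-22,41),(125,298)),((22,-41),(330,187)),((-22,-41),(330,295))]
SP=[((-100,-65,16),(118,495)),((100,-65,16),(560,447))]
SH=[((-22,41),(262,130)),((22,41),(358,118)),((-22,-41),(290,272)),((22,-41),(385,262))]
SF=[((0,41),(310,185)),((0,-41),(337,328))]
def f(v,use):
    x,y,w,h=v;o=[]
    def a(n,P,p,k): o.extend((proj(n,body(x,y,w,P))[0]-k(p)))
    if 't' in use:
        for P,p in TP:a("top",P,p,kt)
        for P,p in TH:a("top",(*P,117+h),p,kt)
    if 's' in use:
        for P,p in SP:a("side",P,p,ks)
        for P,p in SH:a("side",(*P,117+h),p,ks)
        for P,p in SF:a("side",(*P,75+h),p,ks)
    return np.array(o)
for u in("ts","t","s"):
    r=least_squares(f,[600,-100,0,10],args=(u,));print("disp",u,r.x,np.round(r.fun.reshape(-1,2),1).tolist())
E
python3 fit.py
```

```text
roll both [5.53142666e+02 1.89442339e+02 5.29063186e-02] [ -2.9  -6.2   1.9   6.6 -12.2 -19.2  12.6  19.4]
roll top [5.53762572e+02 1.87918433e+02 3.67756686e-01] [-1.1  0.4  1.1 -0.4]
roll side [552.16412576 189.69720343  -2.67624454] [ 0.1  0.1 -0.1 -0.2]
disp ts [ 5.25667024e+02 -1.69601268e+02 -2.25878449e-02  1.43973999e+01] [[-0.3, -0.5], [0.5, 0.0], [-0.8, 0.4], [0.5, 0.4], [-0.2, 0.3], [0.1, -0.1], [-0.0, 0.7], [-0.0, 0.6], [0.5, 0.5], [1.0, -0.3], [-0.1, -0.2], [0.3, -0.1], [-0.3, 0.1], [0.6, -0.1], [0.2, -0.1], [0.2, -0.0]]
disp t [ 5.26028304e+02 -1.69577491e+02 -1.73218136e-02  1.81665712e+01] [[-0.5, -0.5], [0.3, -0.2], [-0.6, 0.4], [0.7, 0.2], [-0.2, 0.0], [0.2, -0.4], [0.0, 0.2], [0.1, 0.2]]
disp s [ 5.24912452e+02 -1.68714116e+02 -3.55311571e-02  1.30123704e+01] [[0.0, 0.0], [0.6, -0.1], [-0.2, -0.2], [0.2, 0.0], [-0.7, 0.1], [0.2, 0.0], [0.1, -0.0], [-0.2, 0.1]]
```

```bash
sed -i 's/^S=px(.*/S=px([(113,73),(233,187)],(246,142),6.6)/; s/0.3\]);print("roll/0.4]);print("roll/' fit.py; python3 fit.py | head -3
python3 - <<'E'
from h import *
from cell import telemetry
from scipy.spatial.transform import Rotation as R
s=telemetry.get_state();print(R.from_quat(s["tcp_rot"]).as_matrix().round(3))
E
```

```text
roll both [5.53249934e+02 1.88289950e+02 3.98062239e-01] [-1.   1.2  0.7 -0.9  1.1 -0.4 -0.5  0.8]
roll top [5.53762572e+02 1.87918432e+02 3.67756992e-01] [-1.1  0.4  1.1 -0.4]
roll side [5.52164126e+02 1.89697203e+02 4.65348132e-01] [-0.1 -0.2  0.1  0.1]
[[-0.     0.972  0.234]
 [ 0.002  0.234 -0.972]
 [-1.    -0.    -0.002]]
```

The crops confirm the choice: the tan roll with steel axle ends sits on the plywood chock, and the yoke on the grey dispenser has two dark catches on its +x side. Roll centre is at about (553,188.5) with yaw about 0.38. The dispenser is at about (525.7,-169.6) with yaw about -0.02 and its floor about 14 mm up. Next I move above the roll.

Request:
send_rows(moves=[40, 27, 0, 0.13, 100, 80, 54, 0, 0.26, 100, 120, 81, 0, 0.39, 100, 160, 108, 0, 0.52, 100, 200, 135, 0, 0.65, 100, 240, 162, 0, 0.78, 100, 280, 189, 0, 0.91, 100, 320, 216, 0, 1.04, 100], grip_force=80)

```text
clock: 0.9
position: [473.0, -414.7, 303.6]
tcp_rot: [0.102, 0.7, -0.102, 0.7]
force: [1.2, -0.1, -0.6]
width: 1.001
```

Request:
send_rows(moves=[10, 48, 0, 0.09, 100, 20, 96, 0, 0.18, 100, 30, 144, 0, 0.27, 100, 40, 192, 0, 0.36, 100, 50, 240, 0, 0.45, 100, 60, 288, 0, 0.54, 100, 70, 336, 0, 0.6, 100, 80, 384, 0, 0.67, 100])

```text
clock: 1.7
position: [551.7, -30.3, 303.7]
tcp_rot: [-0.133, 0.695, 0.132, 0.694]
force: [2.5, -0.2, 0.2]
width: 1.0
```

Request:
send_rows(moves=[0, 45, -5, 0, 100, 0, 90, -10, 0, 100, 0, 135, -20, 0, 100, 1, 180, -30, 0, 100, 1, 220, -50, 0, 100, 1, 220, -80, 0, 100, 1, 220, -100, 0, 100, 1, 220, -100, 0, 100])

```text
clock: 2.5
position: [551.0, 187.4, 200.6]
tcp_rot: [-0.132, 0.697, 0.132, 0.692]
force: [-0.8, -0.9, 0.2]
width: 1.001
```

```bash
cat > shot.py <<'E'
import sys,cv2,numpy as np
from cell import telemetry, viewer
from scipy.spatial.transform import Rotation as R
# args: name tx ty tw th sx sy sw sh k
n=sys.argv[1];a=list(map(int,sys.argv[2:]))
t=viewer.capture("top")[:,:,::-1];s=viewer.capture("side")[:,:,::-1]
cv2.imwrite(f"pics/{n}_tfull.png",t);cv2.imwrite(f"pics/{n}_sfull.png",s)
k=a[8]
A=cv2.resize(np.ascontiguousarray(t[a[1]:a[1]+a[3],a[0]:a[0]+a[2]]),None,fx=k,fy=k,interpolation=2)
B=cv2.resize(np.ascontiguousarray(s[a[5]:a[5]+a[7],a[4]:a[4]+a[6]]),None,fx=k,fy=k,interpolation=2)
h=max(len(A),len(B));f=lambda q:cv2.copyMakeBorder(q,0,h-len(q),0,0,0)
cv2.imwrite(f"pics/{n}.png",np.hstack([f(A),f(B)]))
st=telemetry.get_state();M=R.from_quat(st["tcp_rot"]).as_matrix()
print(st["clock"],st["position"].round(1),"jawang",np.arctan2(M[1,2],M[0,2]).round(3),"F",st["force"].round(1),"T",st["ft_torque"].round(2),"w",round(st["width"],3),st["joint_positions"].round(2))
E
python3 shot.py a 120 140 95 90 230 110 95 90 4
```

```text
2.6 [552.8 187.9 203.9] jawang 0.375 F [0.5 0.4 1.1] T [-0.03  0.04  0.02] w 0.999 [ 0.07  0.56 -0.59  1.82  0.4   0.88 -0.34]
```

View pics/a.png

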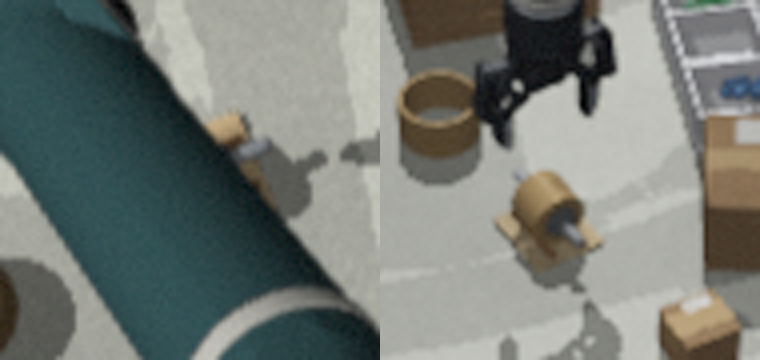

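The side picture shows the open gripper straight above the roll, with its jaws across the roll and the axle at crop (565,225). The spare roll is clear. Descending.

Request:
send_rows(moves=[0, 0, -25, 0, 100, 0, 0, -50, 0, 100, 0, 0, -70, 0, 100, 0, 0, -85, 0, 100, 0, 0, -98, 0, 100, 0, 0, -107, 0, 100, 0, 0, -112, 0, 100, 0, 0, -112, 0, 100])

```text
clock: 3.4
position: [552.8, 188.0, 91.6]
tcp_rot: [-0.132, 0.695, 0.132, 0.695]
force: [0.4, 0.0, -0.1]
width: 0.999
```

```bash
python3 shot.py b 120 140 95 90 230 110 95 90 4
```

```text
3.5 [553.1 188.2  92.4] jawang 0.375 F [-0.1  0.1 -0.7] T [-0.   -0.02  0.01] w 1.001 [-0.01  0.72 -0.5   1.86  0.51  0.69 -0.43]
```

View pics/b.png

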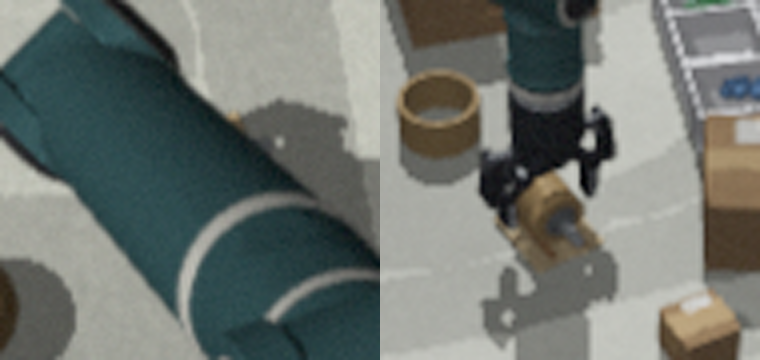

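The fingers straddle the roll evenly, at crop (505,215) and (590,180). Closing.

Request:
send_rows(moves=[0, 0, 0, 0, 80, 0, 0, 0, 0, 70, 0, 0, 0, 0, 60, 0, 0, 0, 0, 55, 0, 0, 0, 0, 50, 0, 0, 0, 0, 50, 0, 0, 0, 0, 50, 0, 0, 0, 0, 50], grip_force=80)

```text
clock: 4.3
position: [553.2, 188.2, 93.0]
tcp_rot: [-0.132, 0.694, 0.132, 0.695]
force: [-1.3, -1.0, 5.7]
width: 0.677
```

```bash
python3 shot.py c 120 140 95 90 230 110 95 90 4
```

```text
4.4 [553.1 188.1  93. ] jawang 0.375 F [-1.4 -1.   6.1] T [-0.19  0.28  0.05] w 0.674 [-0.01  0.72 -0.5   1.86  0.51  0.69 -0.43]
```

View pics/c.png

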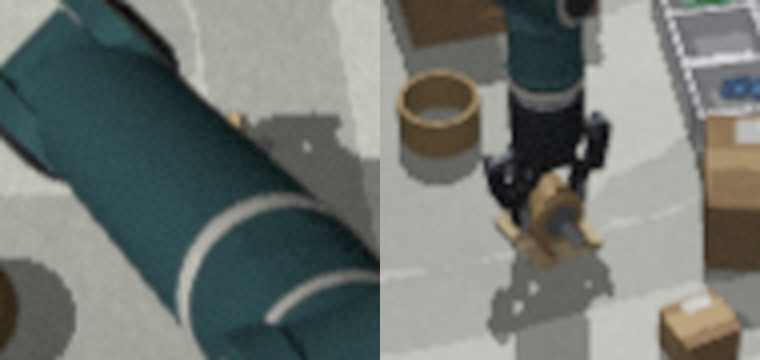

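Request:
send_rows(moves=[0, 0, 5, 0, 50, 0, 0, 15, 0, 50, 0, 0, 35, 0, 50, 0, 0, 60, 0, 50, 0, 0, 90, 0, 50, 0, 0, 120, 0, 50, 0, 0, 150, 0, 50, 0, 0, 165, 0, 50])

```text
clock: 5.2
position: [553.4, 188.5, 260.0]
tcp_rot: [-0.132, 0.693, 0.132, 0.696]
force: [0.8, 0.4, -3.0]
width: 0.678
```

```bash
python3 shot.py d 120 140 95 90 230 80 95 120 4
```

```text
5.3 [553.6 188.4 259.2] jawang 0.375 F [ 0.6  0.4 -2.9] T [-0.01 -0.01 -0.03] w 0.681 [ 0.1   0.5  -0.63  1.78  0.35  0.98 -0.3 ]
```

View pics/d.png

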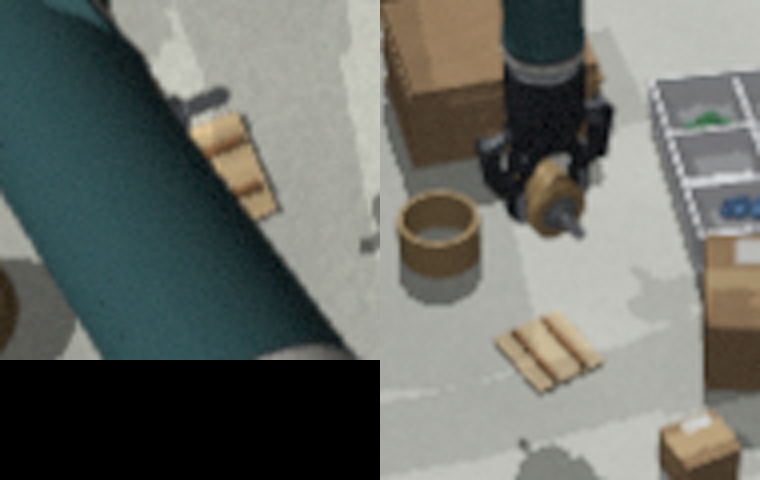

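Only the chock is left on the bench, and the roll is held squarely with its free axle end at crop (575,230). Carrying it over the grey dispenser.

Request:
send_rows(moves=[-2, -25, 0, -0.04, 50, -6, -70, 0, -0.1, 50, -10, -118, 0, -0.16, 50, -14, -166, 0, -0.22, 50, -18, -214, 0, -0.28, 50, -22, -262, 0, -0.34, 50, -25, -310, 0, -0.38, 50, -27, -335, 0, -0.4, 50])

```text
clock: 6.1
position: [523.9, -152.2, 254.9]
tcp_rot: [0.011, 0.708, -0.012, 0.706]
force: [-0.1, -0.3, -2.1]
width: 0.681
```

Request:
send_rows(moves=[0, -15, 0, 0, 50, 0, -23, 0, 0, 50, 0, -23, 0, 0, 50, 0, -23, -15, 0, 50, 0, -23, -35, 0, 50, 0, -23, -45, 0, 50, 0, -23, -45, 0, 50, 0, -23, -45, 0, 50])

```text
clock: 6.9
position: [526.1, -169.1, 211.8]
tcp_rot: [0.009, 0.707, -0.008, 0.707]
force: [1.1, -0.2, -2.8]
width: 0.68
```

```bash
python3 shot.py e 250 140 95 100 230 160 95 100 4
```

```text
7.0 [ 526.4 -169.7  212.6] jawang -0.024 F [ 0.5  0.2 -3.2] T [ 0.    0.01 -0.  ] w 0.679 [ 0.61  0.47 -0.46  1.9   0.27  0.84 -0.01]
```

View pics/e.png

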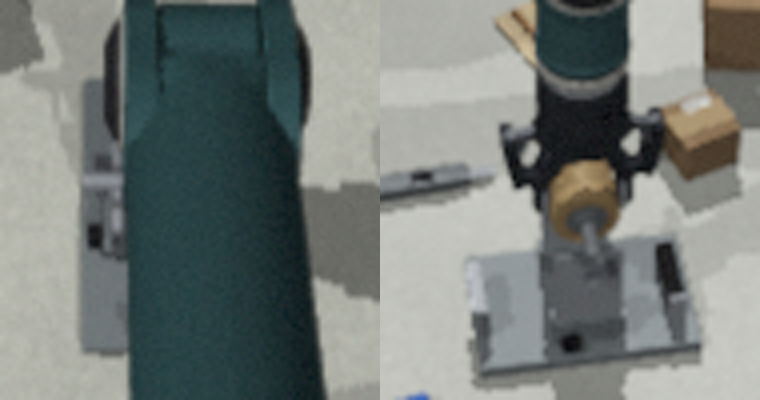

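```bash
python3 - <<'E'
import cv2
from h import *
s=cv2.imread("pics/e_sfull.png");t=cv2.imread("pics/e_tfull.png")
cv2.imwrite("pics/e_s.png",cv2.resize(s[195:260,255:310],None,fx=9,fy=9,interpolation=2))
cv2.imwrite("pics/e_t.png",cv2.resize(t[165:215,262:292],None,fx=12,fy=12,interpolation=2))
P=lambda y,z:body(526.2,-169.6,-.024,[(0,y,z)])
for y in(-64,-40,): print("side",y,proj("side",P(y,156.5)),(proj("side",P(y,156.5))-[255,195]+.5)*9)
print("top",(proj("top",P(64,156.5))-[262,165]+.5)*12)
E
```

```text
side -64 [[283.12434833 223.5219998 ]] [[257.61913498 261.19799817]]
side -40 [[282.0540149  218.00177512]] [[247.98613407 211.51597612]]
top [[102.11314767 239.53435304]]
```

View pics/e_s.png

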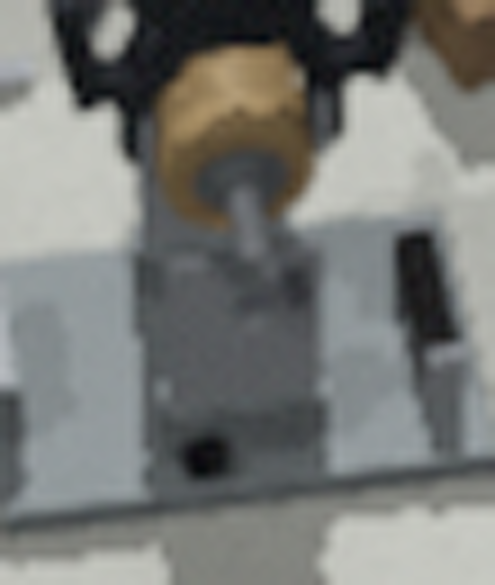

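View pics/e_t.png

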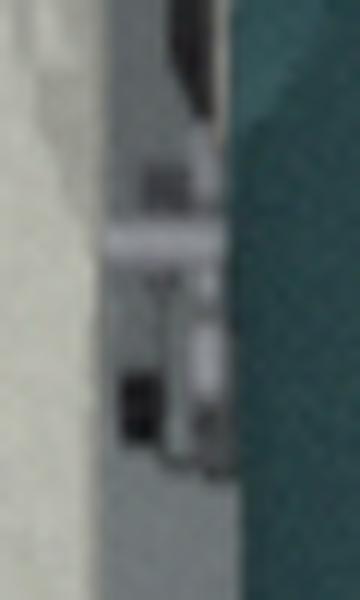

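```bash
python3 - <<'E'
import cv2
from h import *
s=cv2.imread("pics/e_sfull.png")
x0,y0,k=268,195,20
c=s[y0:y0+38,x0:x0+32]
c=cv2.convertScaleAbs(cv2.resize(c,None,fx=k,fy=k,interpolation=2),alpha=1.4,beta=-30)
def d(pts,col):
    q=((proj("side",body(526.2,-169.6,-.024,pts))-[x0,y0]+.5)*k).astype(int)
    cv2.polylines(c,[q.reshape(-1,1,2)],False,col,1)
z=156.5
a=np.linspace(0,2*np.pi,40)
for r,y in((30,-24),(12,-33),(6,-33),(6,-60)): d([(r*np.cos(t),y,z+r*np.sin(t)) for t in a],(0,255,0))
d([(0,-33,z),(0,-64,z)],(0,0,255))
cv2.imwrite("pics/e_s2.png",c)
E
```

```text
(no output)
```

View pics/e_s2.png

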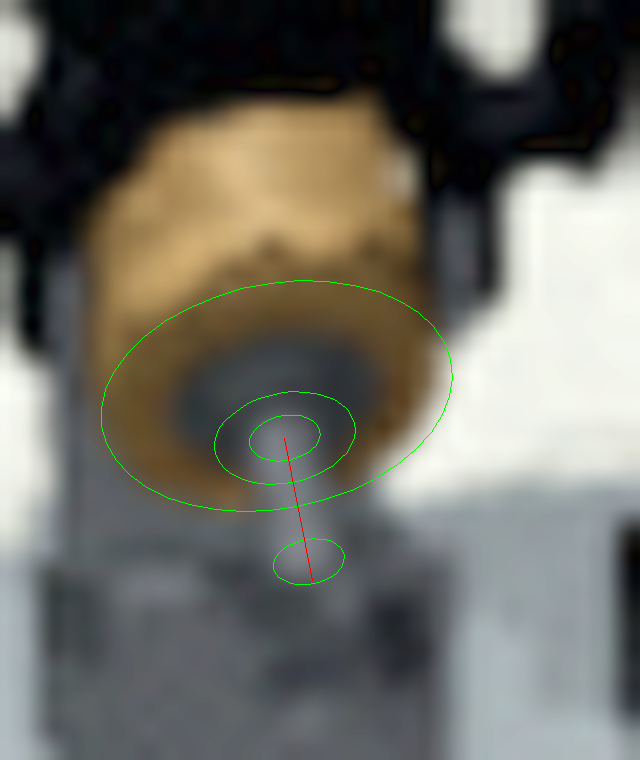

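The overlay of the expected roll pose matches the picture: the axle tip is at crop (310,575), and in the top view the far tip is at (103,240) against a predicted (102,240). Lowering into the slot mouths.

Request:
send_rows(moves=[0, 0, -8, 0, 50, 0, 0, -16, 0, 50, 0, 0, -22, 0, 50, 0, 0, -26, 0, 50, 0, 0, -28, 0, 50, 0, 0, -30, 0, 50, 0, 0, -30, 0, 50, 0, 0, -30, 0, 50])

```text
clock: 7.8
position: [525.9, -170.0, 182.0]
tcp_rot: [0.009, 0.707, -0.009, 0.707]
force: [0.1, -0.6, -2.6]
width: 0.678
```

Request:
send_rows(moves=[0, 0, -1, 0, 50, 0, 0, -2, 0, 50, 0, 0, -3, 0, 50, 0, 0, -4, 0, 50, 0, 0, -5, 0, 50, 0, 0, -6, 0, 50, 0, 0, -6, 0, 50, 0, 0, -6, 0, 50])

```text
clock: 8.6
position: [526.2, -170.2, 176.5]
tcp_rot: [0.009, 0.707, -0.009, 0.707]
force: [-1.8, 0.3, 5.4]
width: 0.675
```

```bash
python3 shot.py f 260 150 60 70 250 190 60 70 6
```

```text
8.7 [ 526.2 -170.1  176.5] jawang -0.025 F [-1.9 -0.1  5.2] T [0.06 0.27 0.01] w 0.679 [ 0.59  0.52 -0.43  1.92  0.31  0.77 -0.04]
```

View pics/f.png

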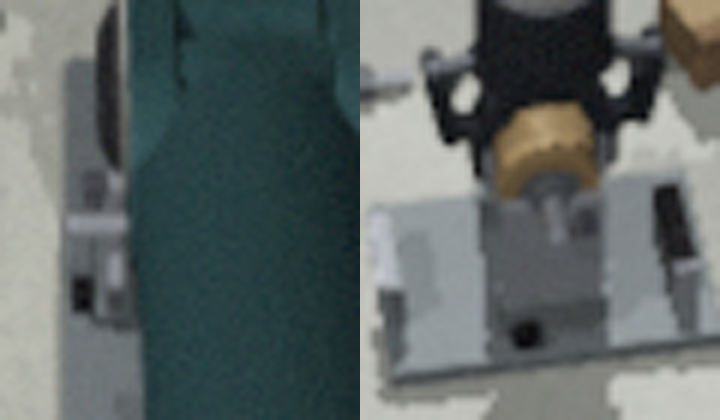

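The axle rests on the catches with about 8 N net and no side jam. The near tip is at side crop (557,235), in the mouth. Pushing down in small steps.

Request:
send_rows(moves=[0, 0, -1, 0, 50, 0, 0, -2, 0, 50, 0, 0, -3, 0, 50, 0, 0, -4, 0, 50, 0, 0, -5, 0, 50, 0, 0, -6, 0, 50, 0, 0, -7, 0, 50, 0, 0, -7, 0, 50])

```text
clock: 9.5
position: [525.3, -170.3, 169.1]
tcp_rot: [0.009, 0.707, -0.009, 0.707]
force: [-3.5, -0.3, 4.8]
width: 0.677
```

```bash
python3 shot.py g 260 150 60 70 250 190 60 70 6
```

```text
9.6 [ 525.3 -170.3  169.1] jawang -0.025 F [-4.2 -0.9  5.3] T [-0.    0.68  0.  ] w 0.673 [ 0.59  0.53 -0.43  1.92  0.31  0.76 -0.04]
```

View pics/g.png

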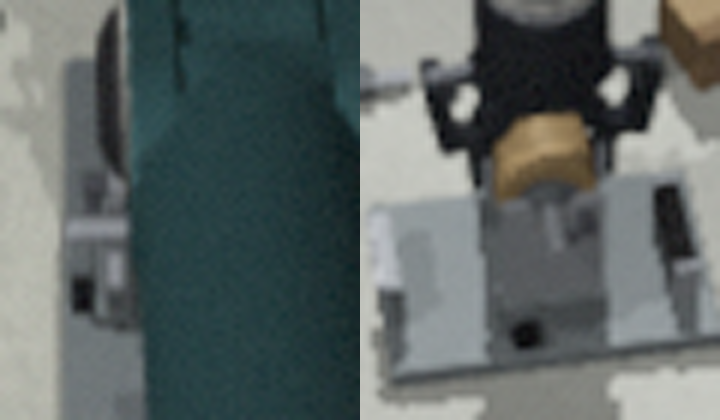

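The axle is going down with the force steady and both catches yielding. The near end is at (560,240) and the far end at (95,228). Continuing.

Request:
send_rows(moves=[0, 0, -1, 0, 50, 0, 0, -2, 0, 50, 0, 0, -3, 0, 50, 0, 0, -4, 0, 50, 0, 0, -5, 0, 50, 0, 0, -6, 0, 50, 0, 0, -6, 0, 50, 0, 0, -6, 0, 50])

```text
clock: 10.4
position: [524.8, -170.2, 162.4]
tcp_rot: [0.009, 0.708, -0.009, 0.706]
force: [-5.7, -0.4, 1.9]
width: 0.677
```

Request:
send_rows(moves=[0, 0, -0.5, 0, 50, 0, 0, -1, 0, 50, 0, 0, -1.5, 0, 50, 0, 0, -2, 0, 50, 0, 0, -2.5, 0, 50, 0, 0, -3, 0, 50, 0, 0, -3.5, 0, 50, 0, 0, -4, 0, 50])

```text
clock: 11.2
position: [524.8, -170.0, 158.3]
tcp_rot: [0.009, 0.708, -0.009, 0.706]
force: [-4.3, -1.0, 2.6]
width: 0.676
```

```bash
python3 shot.py i 260 150 60 70 250 190 60 70 6
```

```text
11.3 [ 524.7 -170.   158.1] jawang -0.026 F [-5.5 -0.7  0.2] T [ 0.01  1.02 -0.16] w 0.677 [ 0.58  0.55 -0.42  1.93  0.32  0.74 -0.05]
```

View pics/i.png

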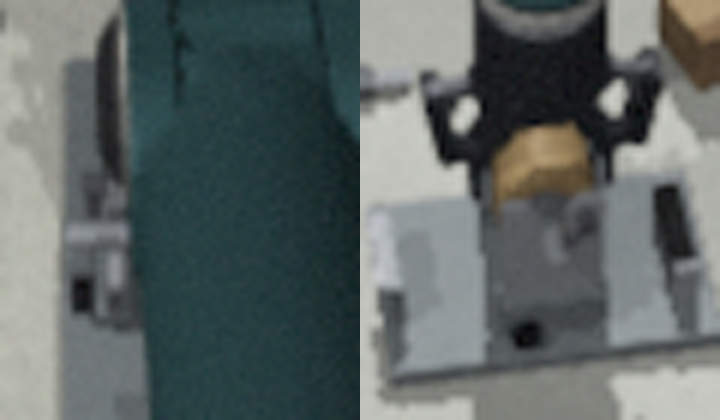

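Request:
send_rows(moves=[0, 0, -0.5, 0, 50, 0, 0, -1, 0, 50, 0, 0, -1.5, 0, 50, 0, 0, -2, 0, 50, 0, 0, -2.5, 0, 50, 0, 0, -3, 0, 50, 0, 0, -3, 0, 50, 0, 0, -3, 0, 50])

```text
clock: 12.1
position: [524.6, -170.0, 154.9]
tcp_rot: [0.009, 0.708, -0.009, 0.706]
force: [-4.9, -0.5, -3.0]
width: 0.675
```

```bash
python3 shot.py j 260 150 60 70 250 190 60 70 6
```

```text
12.2 [ 524.6 -169.9  154.9] jawang -0.026 F [-4.5 -0.4 -2. ] T [ 0.07  1.09 -0.31] w 0.678 [ 0.58  0.55 -0.42  1.93  0.32  0.73 -0.05]
```

Request:
send_rows(moves=[0, 0, -0.4, 0, 50, 0, 0, -0.8, 0, 50, 0, 0, -1.2, 0, 50, 0, 0, -1.6, 0, 50, 0, 0, -2, 0, 50, 0, 0, -2, 0, 50, 0, 0, -2, 0, 50, 0, 0, -2, 0, 50])

```text
clock: 13.0
position: [526.2, -170.0, 154.1]
tcp_rot: [0.009, 0.707, -0.009, 0.707]
force: [-0.6, 1.1, -2.3]
width: 0.678
```

```bash
python3 shot.py k 260 150 60 70 250 190 60 70 6
```

```text
13.1 [ 526.1 -170.   154. ] jawang -0.025 F [ 0.6 -0.4 -2.5] T [0.01 0.01 0.01] w 0.679 [ 0.58  0.55 -0.42  1.93  0.33  0.73 -0.05]
```

View pics/k.png

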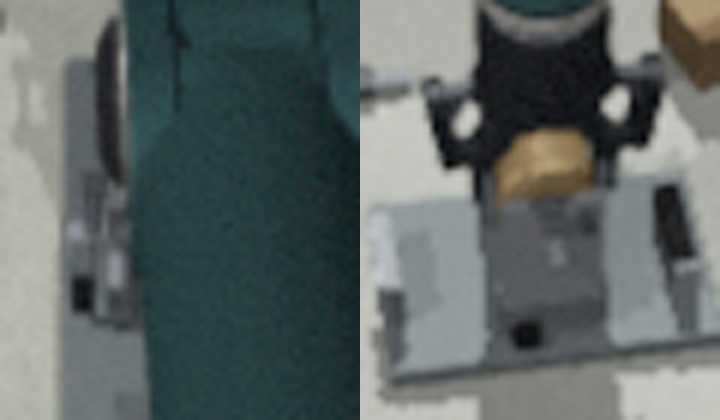

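Sideways force and moment went to zero, and the catch now covers the far axle end at top crop (100,225). Both catches have sprung shut, and the axle hangs 1–4 mm above the floors. Creeping down to contact.

Request:
send_rows(moves=[0, 0, -0.2, 0, 50, 0, 0, -0.4, 0, 50, 0, 0, -0.6, 0, 50, 0, 0, -0.8, 0, 50, 0, 0, -1, 0, 50, 0, 0, -1, 0, 50, 0, 0, -1, 0, 50, 0, 0, -1, 0, 50])

```text
clock: 13.9
position: [525.8, -170.0, 152.9]
tcp_rot: [0.009, 0.707, -0.009, 0.707]
force: [0.2, 1.0, -2.4]
width: 0.678
```

Request:
send_rows(moves=[0, 0, -0.2, 0, 50, 0, 0, -0.4, 0, 50, 0, 0, -0.6, 0, 50, 0, 0, -0.8, 0, 50, 0, 0, -0.8, 0, 50, 0, 0, -0.8, 0, 50, 0, 0, -0.8, 0, 50, 0, 0, -0.8, 0, 50])

```text
clock: 14.7
position: [525.8, -170.0, 152.2]
tcp_rot: [0.009, 0.707, -0.009, 0.707]
force: [-0.5, 0.2, -0.9]
width: 0.676
```

```bash
cat > st.py <<'E'
from cell import telemetry
s=telemetry.get_state();print(s["clock"],s["position"].round(2),s["force"].round(1),s["ft_torque"].round(2),s["width"].round(3))
E
python3 st.py
```

```text
Traceback (most recent call last):
  File "st.py", line 2, in <module>
    s=telemetry.get_state();print(s["clock"],s["position"].round(2),s["force"].round(1),s["ft_torque"].round(2),s["width"].round(3))
                                                                                                                ^^^^^^^^^^^^^^^^
AttributeError: 'float' object has no attribute 'round'
```

Contact is perhaps just beginning. I continue in 0.1–0.2 mm steps.

Request:
send_rows(moves=[0, 0, -0.1, 0, 50, 0, 0, -0.2, 0, 50, 0, 0, -0.3, 0, 50, 0, 0, -0.4, 0, 50, 0, 0, -0.4, 0, 50, 0, 0, -0.4, 0, 50, 0, 0, -0.4, 0, 50, 0, 0, -0.4, 0, 50])

```text
clock: 15.5
position: [525.9, -170.0, 152.0]
tcp_rot: [0.009, 0.707, -0.009, 0.707]
force: [-2.9, 0.9, 5.2]
width: 0.675
```

```bash
sed -i 's/s\["width"\].round(3)/s["width"]/' st.py; python3 st.py
```

```text
15.5 [ 525.86 -170.04  151.98] [-2.9  0.9  5.2] [ 0.07  0.56 -0.01] 0.6749725551071202
```

Request:
send_rows(moves=[0, 0, -0.1, 0, 50, 0, 0, -0.2, 0, 50, 0, 0, -0.3, 0, 50, 0, 0, -0.4, 0, 50, 0, 0, -0.4, 0, 50, 0, 0, -0.4, 0, 50, 0, 0, -0.4, 0, 50, 0, 0, -0.4, 0, 50])

```text
clock: 16.3
position: [525.9, -170.0, 151.9]
tcp_rot: [0.009, 0.707, -0.009, 0.707]
force: [-3.6, 0.8, 7.7]
width: 0.678
```

```bash
python3 st.py
```

```text
16.3 [ 525.91 -170.02  151.94] [-3.6  0.8  7.7] [ 0.13  0.79 -0.01] 0.6782012138721392
```

Request:
send_rows(moves=[-0.2, 0, -0.2, 0, 50, -0.4, 0, -0.4, 0, 50, -0.5, 0, -0.6, 0, 50, -0.5, 0, -0.8, 0, 50, -0.5, 0, -0.8, 0, 50, -0.5, 0, -0.8, 0, 50, -0.5, 0, -0.8, 0, 50, -0.5, 0, -0.8, 0, 50])

```text
clock: 17.1
position: [525.8, -170.0, 151.8]
tcp_rot: [0.009, 0.707, -0.009, 0.707]
force: [-4.7, 0.9, 12.9]
width: 0.672
```

```bash
python3 st.py
```

```text
17.1 [ 525.82 -170.02  151.82] [-4.7  0.9 12.9] [0.21 0.92 0.01] 0.6718626512340568
```

Request:
send_rows(moves=[0, 0, -0.2, 0, 50, 0, 0, -0.4, 0, 50, 0, 0, -0.6, 0, 50, 0, 0, -0.7, 0, 50, 0, 0, -0.7, 0, 50, 0, 0, -0.7, 0, 50, 0, 0, -0.7, 0, 50, 0, 0, -0.7, 0, 50])

```text
clock: 17.9
position: [525.9, -170.0, 151.7]
tcp_rot: [0.008, 0.707, -0.009, 0.707]
force: [-5.4, 1.6, 17.9]
width: 0.675
```

```bash
python3 shot.py m 260 150 60 70 250 190 60 70 6
```

```text
18.0 [ 525.9 -170.   151.8] jawang -0.025 F [-6.7  1.9 18.3] T [0.3  1.33 0.01] w 0.68 [ 0.58  0.56 -0.41  1.93  0.33  0.72 -0.06]
```

View pics/m.png

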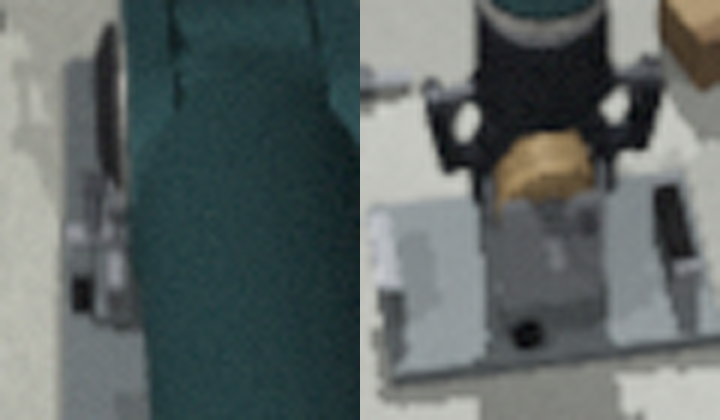

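The push on the floors is about 20–21 N: 18 N net plus the roll's weight. Both catches look shut. Holding.

Request:
send_rows(moves=[0, 0, 0, 0, 50, 0, 0, 0, 0, 50, 0, 0, 0, 0, 50, 0, 0, 0, 0, 50, 0, 0, 0, 0, 50, 0, 0, 0, 0, 50, 0, 0, 0, 0, 50, 0, 0, 0, 0, 50])

```text
clock: 18.8
position: [525.9, -170.0, 151.7]
tcp_rot: [0.008, 0.707, -0.009, 0.707]
force: [-5.9, 0.9, 18.0]
width: 0.675
```

```bash
python3 st.py
```

```text
18.8 [ 525.87 -169.99  151.71] [-5.9  0.9 18. ] [0.26 1.31 0.01] 0.6752214828993733
```

The push held steady for over 0.8 s. Next I unload gently and let go.

Request:
send_rows(moves=[0, 0, 0.4, 0, 50, 0, 0, 0.8, 0, 50, 0, 0, 1.2, 0, 50, 0, 0, 1.6, 0, 50, 0, 0, 1.9, 0, 50, 0, 0, 1.9, 0, 50, 0, 0, 1.9, 0, 50, 0, 0, 1.9, 0, 50])

```text
clock: 19.6
position: [525.8, -170.0, 152.0]
tcp_rot: [0.009, 0.707, -0.009, 0.707]
force: [-1.5, 0.6, 4.7]
width: 0.68
```

```bash
python3 st.py
```

```text
19.6 [ 525.76 -170.02  151.98] [-1.5  0.6  4.7] [0.08 0.23 0.03] 0.6802698660990353
```

Request:
send_rows(moves=[0, 0, 0.3, 0, 70, 0, 0, 0.3, 0, 80, 0, 0, 0.3, 0, 100, 0, 0, 0.3, 0, 100, 0, 0, 0.3, 0, 100, 0, 0, 0.3, 0, 100, 0, 0, 0.3, 0, 100, 0, 0, 0.3, 0, 100])

```text
clock: 20.4
position: [525.3, -170.0, 152.0]
tcp_rot: [0.009, 0.707, -0.009, 0.707]
force: [-0.6, 0.5, 0.7]
width: 0.999
```

```bash
python3 shot.py n 260 150 60 70 250 190 60 70 6; python3 st.py
```

```text
20.5 [ 525.3 -170.   152. ] jawang -0.025 F [-0.   0.3  0.2] T [-0.01 -0.    0.  ] w 1.002 [ 0.58  0.56 -0.42  1.93  0.33  0.72 -0.05]
20.5 [ 525.32 -170.01  152.  ] [-0.   0.3  0.2] [-0.01 -0.    0.  ] 1.0017008698366792
```

View pics/n.png

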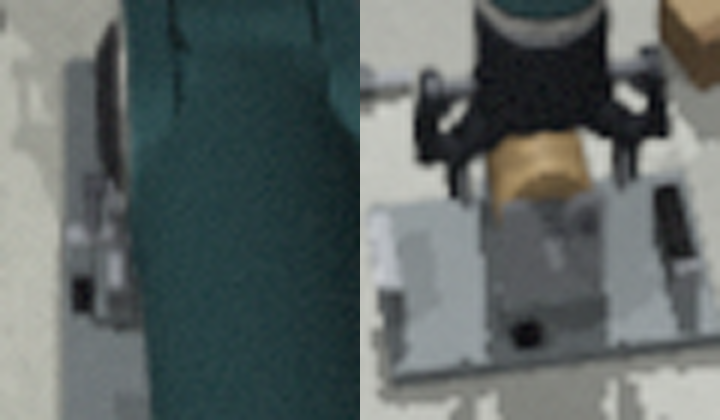

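The gripper is open, nothing touches it, and the roll stays put. Retreating straight up and then aside.

Request:
send_rows(moves=[0, 0, 5, 0, 100, 0, 0, 15, 0, 100, 0, 0, 30, 0, 100, 0, 0, 55, 0, 100, 0, 0, 85, 0, 100, 0, 0, 115, 0, 100, 0, 0, 145, 0, 100, 0, 0, 160, 0, 100])

```text
clock: 21.3
position: [526.3, -170.0, 316.1]
tcp_rot: [0.008, 0.705, -0.01, 0.709]
force: [0.1, 0.6, -0.7]
width: 1.001
```

Request:
send_rows(moves=[0, 30, 0, 0.05, 100, 0, 70, 0, 0.1, 100, 0, 115, 0, 0.15, 100, 0, 160, 0, 0.2, 100, 0, 205, 0, 0.25, 100, 0, 245, 0, 0.3, 100, 0, 260, 0, 0.3, 100, 0, 260, 0, 0.3, 100])

```text
clock: 22.1
position: [524.7, 93.0, 312.4]
tcp_rot: [-0.098, 0.7, 0.099, 0.7]
force: [0.1, -0.9, -0.6]
width: 1.001
```

```bash
python3 shot.py o 260 150 62 75 242 190 62 70 6
```

```text
22.2 [525.2  89.1 311.9] jawang 0.275 F [-0.  -0.2 -0.8] T [-0.05 -0.04 -0.04] w 0.999 [ 0.31  0.34 -0.66  1.85  0.24  1.03 -0.17]
```

View pics/o.png

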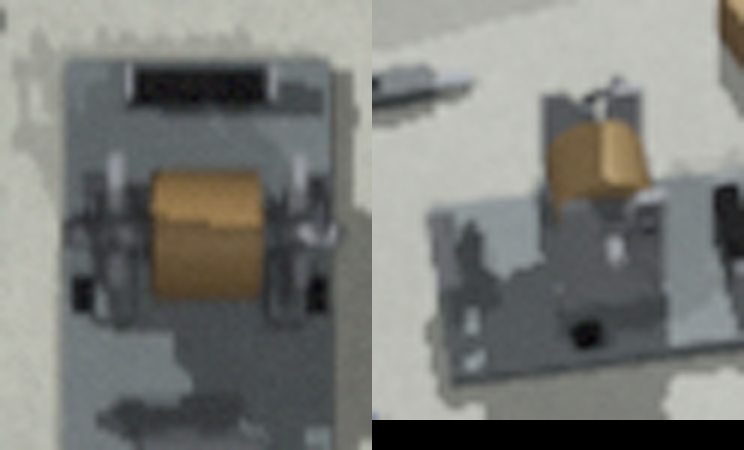

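View pics/o_sfull.png

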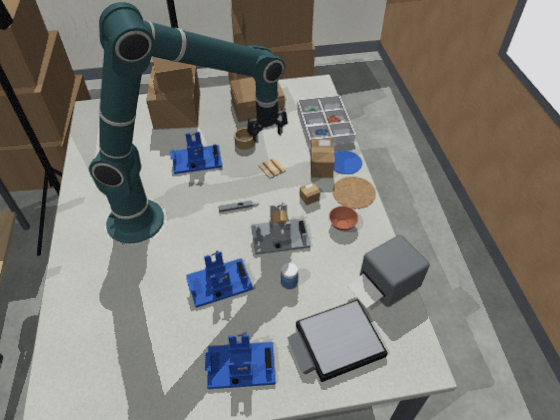

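```bash
python3 - <<'E'
from h import *
import cv2
for h in (6,10,14,18,40): print(h,proj("side",body(525.7,-169.8,-.024,[(0,-64,81+h),(0,64,81+h),(0,-24,81+h+30)])).round(1).tolist())
s=cv2.imread("pics/o_sfull.png")
cv2.imwrite("pics/o_s.png",cv2.resize(s[195:245,262:302],None,fx=12,fy=12,interpolation=2))
E
```

```text
6 [[282.9, 236.2], [277.6, 208.2], [281.2, 221.8]]
10 [[282.9, 235.5], [277.6, 207.5], [281.2, 221.1]]
14 [[282.9, 234.8], [277.6, 206.8], [281.2, 220.3]]
18 [[282.9, 234.1], [277.6, 206.0], [281.2, 219.6]]
40 [[282.9, 230.2], [277.6, 202.0], [281.2, 215.5]]
```

View pics/o_s.png

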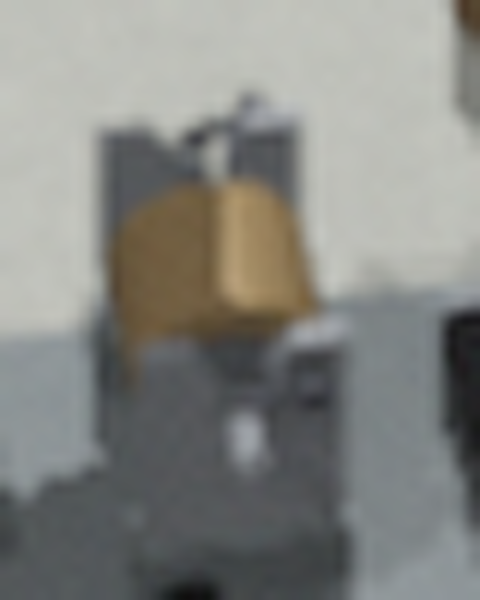

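The near axle end shows below the near cheek's catch at px (282.8,234), which fits a seated axle (predicted (282.9,234.8) for h = 14). The far catch lies shut across its slot as it did at the start. Handing in.

```bash
python3 -c "
from cell import job
print(job.sign_off())"
```

```text
the job is handed in; nothing more can be done
None
```

The roll is loaded in the grey dispenser and the job is handed in at about 22 s.

**What I did:** I took the roll off its chock, lowered the axle ends into the slots and pushed them past both catches, which sprang shut. I then pressed the axle onto the slot floors at about 20–21 N for more than 0.8 s. The highest wrist reading I saw was 18 N upward. I unloaded most of the push, opened the gripper and moved clear.

**Last checks:**
- **Catches:** they look shut in the pictures. When they snapped, the sideways force and the moment dropped to zero.
- **Height:** the near axle end appears at the seated height, within about 1 pixel (roughly 3 mm or more).
- **Roll:** it lies square between the cheeks and stayed put when released.
- **Other items:** nothing else appears moved in the last side picture.

**Uncertain points:**
- **Side force:** about 6 N along -x built up during the press, probably friction or contact with the slot wall.
- **Evenness:** I judged this only from the wrist moment, allowing for the sensor's position. It is good to roughly 2–3 N between the two ends.
- **Dispenser fit:** the two cameras disagreed by about 1 mm on the dispenser's position and 5 mm on the yoke height, so I found the floor by touch.

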